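# Free the hold-up pawl of a plate-sealing press and press the sealing mat home

### The job

The deep-well plate is loaded in the sealing press. Press the red thumb pad of the ratchet pawl down until the pawl snaps clear of the teeth and stays off, then push the press arm down by its handle, past the teeth, until the platen has pressed the sealing mat fully home in the plate. Use only pushes of the fingers: do not lift the arm, do not force it against the engaged pawl, leave the pawl thrown off and do not disturb the things around the press.

Things in the scene. Friction and masses are not known exactly. Their poses are not given: they have to be found in the camera images.
- press: Bench-top plate-sealing press, pale grey base 262 x 152 x 16 mm, fixed on the worktop. Origin on the worktop under the plate's centre; x points from the front (handle) to the rear (hinge), y to the press's left, z up. A white deep-well plate (128 x 86 mm, top 48 mm up) lies in its nest. The ratchet, a toothed quadrant on the arm and the pawl, is on its left (+y) side
- press_hinge (a point): Middle of the arm's hinge line, which runs along the press's y axis between two upright cheeks, 105 mm behind the press's origin and 78 mm above the worktop; fixed to the press, axes as the press's
- press_handle (a point): Centre of the arm's handle, a black round cross bar of 22 mm diameter, 104 mm long along the press's y. Arm down: 215 mm in front of the hinge line and 5 mm above it. At arm angle a: 215 cos(a) - 5 sin(a) in front of the hinge and 215 sin(a) + 5 cos(a) above it (mm). Push on it from above
- pawl_pad (a point): Centre of the top face of the pawl's red thumb pad, 30 mm (press x) by 28 mm (press y), at the end of the pawl's tail, left of the press; at first about 183 mm above the worktop. It swings down 31 mm in all about the pawl's pin, which runs along y 72 mm behind the pad and 24 mm below its top. First 5 to 9 N, then less; after some 15 mm the spring throws it the rest of the way
- mat_top (a point): Centre of the top face of the blue-grey sealing mat, 122 x 80 mm and 4 mm thick, lying on the plate 5 mm proud of its seat, its plugs just started in the wells
- press_arm (a joint): Angle of the arm in rad: 0 fully down (platen flat on the seated mat), growing as the arm is raised; about 0.69 to 0.76 at the start. A stiff hinge: the arm stays where it is left. With the pawl engaged it cannot go below about 0.67; with the pawl off 2 to 4 N on the handle push it down, and 5 to 8 N over the last 0.1 rad, where the platen presses the mat, to a solid stop
- pawl (a joint): Angle of the pawl in rad: 0 engaged in the teeth, 0.42 thrown fully off; clear of the teeth from about 0.15 on. Over-centre spring: let go below about 0.21 it goes back to the teeth, above that it snaps off and stays off
- mat (a joint): How far the mat has been pressed down, in m: 0 as laid on, 0.005 fully home. It is stiff and stays where it is pressed
- marker_1: Red marker lying near the front left of the press, 128 mm long; bystander, leave alone
- pipette_grey: Grey pipette lying in front of the press, 290 mm long; bystander, leave alone
- petri: Petri dish, 90 mm diameter, to the right of the press; bystander, leave alone
- lab_timer: White bench timer standing to the left of the press, 70 mm wide and 66 mm high; bystander, leave alone

How it is judged (in metres and radians):
On the way, in this order (a step that is already met when the one before it is completed fails the run):
1. the pawl is thrown off the teeth while the arm is still up (value of joint pawl above 0.3 rad and value of joint press_arm above 0.55 rad), for 0.1 s.
2. the arm is pushed down past the teeth and the mat is pressed home (value of joint press_arm below 0.05 rad and value of joint mat above 0.004 m), for 0.1 s.
At the end, for the whole second after the job is handed in: The arm is down (within 0.06 rad), the mat is pressed home (at least 4 of its 5 mm) and the pawl is still thrown off (over 0.3 rad) (value of joint press_arm below 0.06 rad and value of joint mat above 0.004 m and value of joint pawl above 0.3 rad); the robot touches nothing.
It fails at once if the arm is forced down against the engaged pawl (value of joint pawl below 0.1 rad and value of joint press_arm between 0.5 and 0.62 rad).
It fails at once if the arm is lifted (value of joint press_arm above 0.82 rad).
It fails at once if a thing beside the press is moved more than 20 mm (distance of any of marker_1, pipette_grey, petri, lab_timer from where it was at the start of the episode above 0.02 m).
It also fails if it takes over 38 s, if anything falls off the work surface, if the arm or the gripper's body presses on something with over 40 N, if the wrist force passes 120 N, or if a joint passes its speed limit or range.

### The arm

A 6-joint arm with a two-finger parallel gripper is mounted at the origin on a cart in front of the work surface, level with it; the furniture and walls round the work are solid. World frame = base frame: x ahead of the robot, y to its left, z up, the work surface at z = 0. Lengths are in mm, angles in degrees, forces in N, time in s.
With the tool pointing down it reaches from about 300 to 850 mm from the base axis. Payload 4.2 kg.
Tool frame: the origin (TCP) lies between the finger pads; the fingertips stand 19 mm ahead of it and the grasp point (between the pads) is the TCP (env.tips_ahead is the distance from the TCP to the fingertips, in mm); z points along the fingers, y is the direction in which the jaws open and shut (so a half turn about z gives the same grasp; the last joint's range is limited). The gripper opens to 91 mm and grips with 3 to 60 N. Pads are 32 mm wide; open, the fingers measure 118 mm over their backs; the gripper's body (76 mm by 178 mm) begins 60 mm behind the grasp point.
Start: joints at [-73.396, 18.312, 89.639, -0, 72.044, -1.146], TCP at [175.302, -547.641, 232.976] pointing down, gripper open.
Joint ranges: [-177.97, 177.97], [-48.28, 115.42], [12.27, 149.76], [-77.06, 257.06], [2.81, 150.46], [-146.56, 146.56]. Speed limits (degrees/s): [147.25, 147.25, 180, 180, 180, 180].

### API

Orientations are given as [roll, pitch, yaw] about the fixed x, y, z axes, in that order (R = Rz(yaw) Ry(pitch) Rx(roll)).
In Python, from workcell import telemetry, viewer, job_done, env gives the robot as it stands. The module is installed in compiled form; this text tells all that it offers.
- The arm moves only by the shell command python3 -m jog 'ROWS' [FORCE]. ROWS is JSON, a list of rows, each a list of 3 entries, a list of its own where there are three numbers: the shift along the tool's x, y, z in cm, then the turn about the tool's z in degrees, then the opening, from 0 (shut) to 1 (fully open). A call has 1 to 10 rows; each row shifts and turns the pose as measured when the row begins, along the tool's axes as they then stand; what a row does not reach is not made up. A row lasts 1/8 s, in which the tool goes at most 62.5 mm and 10.7 degrees, less where a joint would pass 70% of its speed; a pose out of reach is approached as far as the arm can. A call is refused whole if a number of a shift passes 6.25 or a number of a turn 10.7, either way. A call with a gripper value outside its range is refused whole. The fingers move at their own pace and stop on an object; FORCE is the grip in N (left out, the last holds). Time passes only in rows, so rows that do not move let the fingers close. It gives the time, the measured TCP pose, the force and the opening at its end, in the units of the state.
- telemetry.state(): the state, without advancing time (a new reading comes with each control period).
- viewer.grab_frame(name): name is "side" or "top"; returns a dict with "color" (480x640x3 uint8, red, green, blue), "K" (3x3 intrinsics, pixels), "rvec" (rotation vector, rad) and "tvec" (3), from world to camera coordinates, as OpenCV has them. Camera axes: x right, y down, z forward; pixel columns grow to the right and rows downward; lengths in mm; the calibration is good to about 2 mm. A picture is of the moment at which its call begins. There is no depth.
- job_done(): hands the job in, once; it reports no verdict.
The state is a dict: "time_s": time; "qpos": joint angles; "qvel": joint speeds; "effort": joint torques, N m; "ee_pos": TCP position; "ee_rot": TCP orientation; "force": force on the tool from outside, world axes, zero at the start; "torque": the same for the moment, N m; "gripper_width": finger opening in mm.
Only numpy, scipy, OpenCV 4.12 (cv2) and the standard library are available. Lean on these libraries where they do the work, as an engineer would, in place of code of your own. Each camera call takes 0.05 s, during which the arm holds its last target. There are 200 camera calls.

## Working session

There is one attempt and no reset: what is moved stays moved. The work goes in short steps, Python scripts to look and compute and a shell command to move; the robot and the scene stay as the last step left them, time stands still between calls to the robot, and variables do not carry over. Pictures are saved under pics/ and viewed, about 8 in all and at most 12, crops included, and the job is handed in when it is done.

```bash
mkdir -p pics; python3 - <<'E'
from workcell import telemetry, viewer
import cv2, numpy as np
for n in("side","top"):
    f=viewer.grab_frame(n); cv2.imwrite(f"pics/{n}0.png",f["color"][:,:,::-1])
    R=cv2.Rodrigues(np.array(f["rvec"]))[0]; print(n,np.round(f["K"],1).tolist(),(-R.T@np.array(f["tvec"]).ravel()).round(0),R.round(2).tolist())
    np.savez(f"pics/{n}0.npz",K=f["K"],rvec=f["rvec"],tvec=f["tvec"])
s=telemetry.state();print(s)
E
```

```text
side [[583.4, 0.0, 313.3], [0.0, 583.4, 239.7], [0.0, 0.0, 1.0]] [ 929.    2. 1036.] [[-0.44, 0.9, -0.01], [0.79, 0.38, -0.48], [-0.43, -0.22, -0.88]]
top [[532.5, 0.0, 308.9], [0.0, 532.5, 230.2], [0.0, 0.0, 1.0]] [ 325. -244. 1020.] [[-0.0, -1.0, -0.03], [-0.99, 0.01, -0.17], [0.17, 0.03, -0.98]]
{'time_s': 0.1, 'qpos': array([-7.33972345e+01,  1.83473334e+01,  8.96982214e+01, -2.42508707e-04,
        7.20447310e+01, -1.14450161e+00]), 'qvel': array([ 0.07363419,  0.0089925 , -0.17620498,  0.07600312, -0.00609182,
       -0.02026913]), 'effort': array([ 6.70156187e-04, -4.13332844e+01, -2.32509452e+01,  7.29241641e-02,
        4.21917520e-02, -4.75888351e-05]), 'ee_pos': array([ 175.16460112, -547.23172678,  232.21889602]), 'ee_rot': array([-1.79909728e+02, -1.57283231e-03,  1.77473408e+01]), 'force': array([ 0.21197757, -0.10527535, -0.48623258]), 'torque': array([ 0.02807779, -0.02324471,  0.02590032]), 'gripper_width': 91.1129122839243}
```

View pics/side0.png

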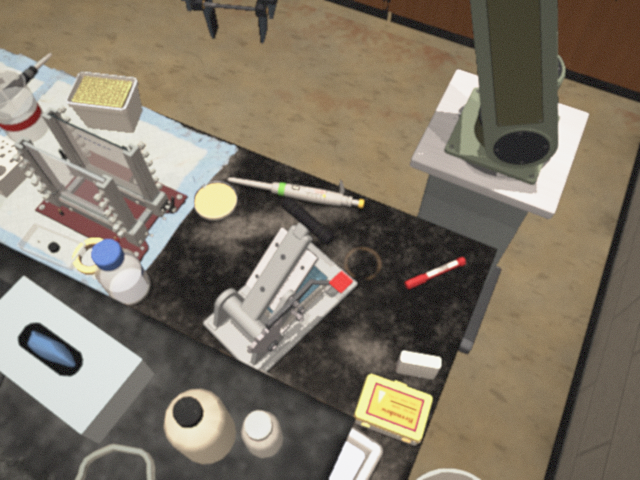

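View pics/top0.png

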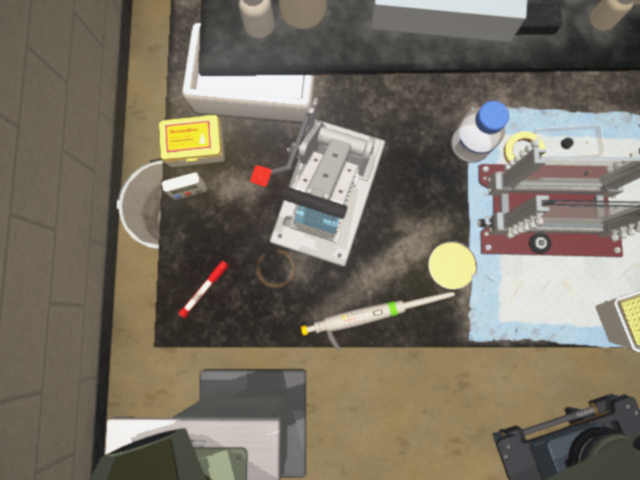

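The side view shows the red pad at about (341,282), the black handle running from (283,205) to (326,240) and the base. In the top view the pad is at (261,176), the handle runs from (289,191) to (346,211), and the base corners are at about (271,244), (346,264) and (385,138). Next I triangulate the pad and handle and fit the press pose.

```bash
cat > h.py <<'E'
import numpy as np, cv2
from scipy.optimize import least_squares
C={n:np.load(f"pics/{n}0.npz") for n in("side","top")}
def proj(n,P): return cv2.projectPoints(np.atleast_2d(np.array(P,float)),C[n]["rvec"],C[n]["tvec"],C[n]["K"],None)[0][:,0]
def tri(a,b):
    M=[C[n]["K"]@np.c_[cv2.Rodrigues(C[n]["rvec"])[0],C[n]["tvec"].reshape(3)] for n in("side","top")]
    X=cv2.triangulatePoints(M[0],M[1],np.array(a,float),np.array(b,float)).ravel(); return X[:3]/X[3]
def onplane(n,uv,z):
    R=cv2.Rodrigues(C[n]["rvec"])[0]; c=-R.T@C[n]["tvec"].reshape(3); d=R.T@np.linalg.inv(C[n]["K"])@[*uv,1]; return c+d*(z-c[2])/d[2]
E
python3 - <<'E'
from h import *
def red(n,box):
    im=cv2.imread(f"pics/{n}0.png").astype(int); m=(im[:,:,2]>150)&(im[:,:,1]<80)&(im[:,:,0]<80)
    z=np.zeros_like(m); x,y,r=box; z[y-r:y+r,x-r:x+r]=1; v=np.argwhere(m&z); return v.mean(0)[::-1],len(v)
a=red("side",(341,282,20)); b=red("top",(261,176,20)); print(a,b)
p=tri(a[0],b[0]); print("pad",p, proj("side",p),proj("top",p))
for uv in [(271,244),(346,264),(385,138)]: print("corner",onplane("top",uv,16).round(0))
# press pose fit
def w(q,P):
    x,y,t=q[:3]; c,s=np.cos(t),np.sin(t); P=np.atleast_2d(P); return np.c_[x+c*P[:,0]-s*P[:,1],y+s*P[:,0]+c*P[:,1],P[:,2]]
def hand(a,y): return [105-(215*np.cos(a)-5*np.sin(a)),y,78+215*np.sin(a)+5*np.cos(a)]
def f(q):
    H=w(q,[hand(q[3],52),hand(q[3],-52)]); 
    xf=q[4]
    B=w(q,[[xf,76,16],[xf,-76,16],[xf+262,-76,16]])
    return np.r_[(proj("top",H)-[[289,191],[346,211]]).ravel(),(proj("side",H)-[[326,240],[283,205]]).ravel(),(proj("top",B)-[[271,244],[346,264],[385,138]]).ravel()]
best=min((least_squares(f,[450,-230,t,.72,-120],loss="soft_l1") for t in (-.6,-.3,0,.3)),key=lambda r:r.cost)
q=best.x; print(q,np.degrees(q[2])); print(best.fun.reshape(-1,2).round(1).tolist())
print("handle",w(q,hand(q[3],0))); d=p[:2]-q[:2]; c,s=np.cos(q[2]),np.sin(q[2]); print("pad in press",c*d[0]+s*d[1],-s*d[0]+c*d[1])
for n,r in(("side",(200,180,200,210)),("top",(220,80,200,200))):
    im=cv2.imread(f"pics/{n}0.png")
    for P in np.r_[w(q,[hand(q[3],52),hand(q[3],-52),[q[4],76,16],[q[4],-76,16],[q[4]+262,-76,16],[q[4]+262,76,16]]),[p]]:
        u=proj(n,P)[0]; cv2.circle(im,tuple(int(v) for v in u.round()),1,(0,255,0),-1)
    x,y,W,H=r; c2=cv2.resize(im[y:y+H,x:x+W],None,fx=2,fy=2,interpolation=cv2.INTER_CUBIC); cv2.imwrite(f"pics/c_{n}.png",c2)
a,b=cv2.imread("pics/c_side.png"),cv2.imread("pics/c_top.png"); cv2.imwrite("pics/c.png",np.hstack([a[:400],b[:400]]))
E
```

```text
(array([340.20103093, 282.03608247]), 194) (array([260.49845201, 175.3869969 ]), 323)
pad [ 562.73092615 -140.5242461   180.26818195] [[340.45559324 282.04967861]] [[260.77745848 175.27309214]]
corner [ 473. -142.   16.]
corner [ 435. -284.   16.]
corner [ 683. -364.   16.]
[ 563.93721006 -247.68726147   75.09780251  107.51078023 -114.41941543] 4302.787134466258
[[-5.4, 0.6], [2.2, -0.4], [2.0, 2.1], [-1.2, -0.7], [-0.3, -1.9], [1.1, 1.3], [-0.0, 0.2]]
handle [[ 509.77791534 -230.90883171  219.78689565]]
pad in press -32.86420918558077 102.0064249858491
```

View pics/c.png

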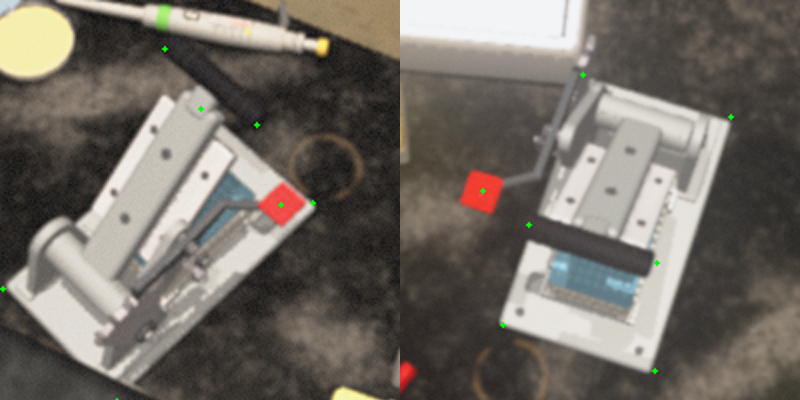

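The fit agrees with the crops: press origin (564,-248), yaw -17.2°, arm about 0.70 rad, handle centre about (510,-231,220), pad about (563,-140,~182). I'll shut the fingers, raise, and turn the jaws along the press x axis (yaw about 73°), which keeps the body clear of the handle.

```bash
python3 -m jog '[[[0,0,-2],-10,0],[[0,0,-2],-10,0],[[0,0,-2],-10,0],[[0,0,-1],-10,0],[[0,0,-1],-10,0],[[0,0,0],-6,0]]' 20
cat > go.py <<'E'
import sys,numpy as np
from workcell import telemetry
from scipy.spatial.transform import Rotation as R
s=telemetry.state(); T=np.array([float(v) for v in sys.argv[1:4]])
M=R.from_euler("xyz",s["ee_rot"],degrees=True).as_matrix()
print("t",round(s["time_s"],2),"pos",s["ee_pos"].round(1),"rot",s["ee_rot"].round(1),"F",s["force"].round(1),"shift cm",(M.T@(T-s["ee_pos"])/10).round(2))
E
python3 go.py 563 -138 290
```

```text
time_s: 0.85
ee_pos: [174.8, -546.0, 311.3]
ee_rot: [-179.7, -0.5, 75.6]
force: [-0.5, 0.2, 0.2]
gripper_width: 34.2
t 0.85 pos [ 174.8 -546.   311.3] rot [-179.7   -0.5   75.6] F [-0.5  0.2  0.2] shift cm [49.14 27.48  2.39]
```

```bash
python3 -m jog '[[[5.4,3,0],0.5,0],[[5.4,3,0],0.5,0],[[5.4,3,0],0.5,0],[[5.4,3,0],0.5,0],[[5.4,3,0],0.5,0],[[5.4,3,0],0,0],[[5.4,3,0],0,0],[[5.4,3,0],0,0]]'; python3 go.py 560 -136.5 225
```

```text
time_s: 1.85
ee_pos: [528.0, -194.0, 309.9]
ee_rot: [-179.5, -0.5, 72.5]
force: [0.1, -0.4, 0.5]
gripper_width: 0.1
t 1.85 pos [ 528.  -194.   309.9] rot [-179.5   -0.5   72.5] F [ 0.1 -0.4  0.5] shift cm [6.37 1.4  8.53]
```

```bash
python3 -m jog '[[[3.5,0.7,0],0,0],[[2.9,0.7,0],0,0],[[0,0,0],0,0]]'; python3 -m jog '[[[0,0,3],0,0],[[0,0,3],0,0],[[0,0,1],0,0],[[0,0,0],0,0]]'; python3 go.py 560 -136.5 225
python3 - <<'E'
from workcell import viewer
import cv2,numpy as np
a=viewer.grab_frame("side")["color"][180:380,220:420,::-1]; b=viewer.grab_frame("top")["color"][80:280,200:400,::-1]
cv2.imwrite("pics/p1.png",cv2.resize(np.hstack([a,b]),None,fx=2,fy=2))
E
```

```text
time_s: 2.22
ee_pos: [563.5, -131.5, 307.8]
ee_rot: [-179.3, -0.5, 72.9]
force: [0.2, -0.4, -0.1]
gripper_width: 0.5
time_s: 2.72
ee_pos: [561.4, -133.5, 236.4]
ee_rot: [-179.3, -0.4, 72.8]
force: [0.3, 0.1, -0.7]
gripper_width: 0.5
t 2.73 pos [ 561.4 -133.5  236.4] rot [-179.3   -0.4   72.8] F [ 0.3  0.1 -0.7] shift cm [-0.33 -0.03  1.14]
```

View pics/p1.png

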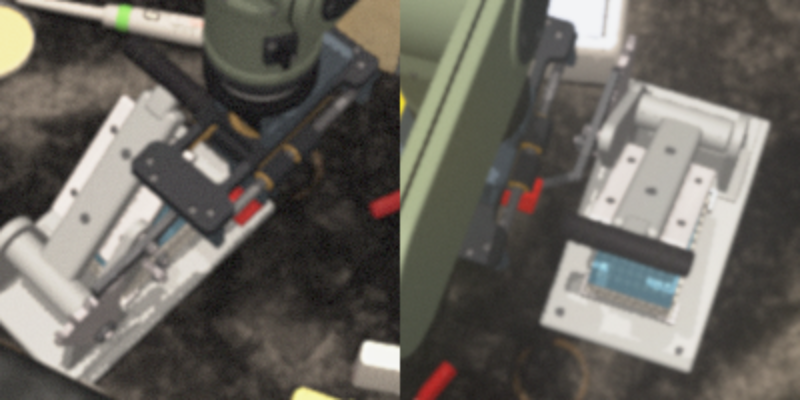

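The pictures show the shut fingers just above the red pad and the gripper body running fore-aft, clear of the handle. I'll press down in small steps.

```bash
python3 -m jog '[[[-0.3,0,1.5],0,0],[[0,0,1],0,0],[[0,0,0.6],0,0]]'; python3 -m jog '[[[0,0,0.5],0,0],[[0,0,0.5],0,0]]';python3 -m jog '[[[0,0,0.5],0,0],[[0,0,0.5],0,0]]'; python3 -m jog '[[[0,0,0.5],0,0],[[0,0,0.5],0,0]]'; python3 go.py 560 -136.5 178
```

```text
time_s: 3.2
ee_pos: [561.9, -136.8, 206.6]
ee_rot: [-179.7, -0.4, 72.8]
force: [-0.5, 0.8, 0.1]
gripper_width: 0.3
time_s: 3.45
ee_pos: [560.9, -136.3, 196.4]
ee_rot: [-179.5, -0.4, 72.8]
force: [-4.1, 1.0, 4.0]
gripper_width: 0.2
time_s: 3.7
ee_pos: [561.0, -136.1, 185.9]
ee_rot: [-179.6, -0.4, 72.8]
force: [0.4, 0.2, 0.4]
gripper_width: 0.6
time_s: 3.95
ee_pos: [561.7, -136.3, 174.8]
ee_rot: [-179.7, -0.4, 72.8]
force: [0.2, -0.6, -0.2]
gripper_width: 0.3
t 3.95 pos [ 561.7 -136.3  174.8] rot [-179.7   -0.4   72.8] F [ 0.2 -0.6 -0.2] shift cm [-0.07 -0.15 -0.32]
```

Force rose to about 4 N at contact and then vanished, so the pawl has either snapped over or the fingers slipped. I'll retreat upward and look.

```bash
python3 -m jog '[[[0,0,-3],0,0],[[0,0,-4],0,0],[[0,0,-5],0,0],[[5,0,-1],0,0],[[5,0,0],0,0],[[0,0,0],0,0]]'; python3 go.py 510 -231 290
python3 - <<'E'
from workcell import viewer
import cv2,numpy as np
a=viewer.grab_frame("side")["color"][180:380,220:420,::-1]; b=viewer.grab_frame("top")["color"][80:280,200:400,::-1]
cv2.imwrite("pics/p2.png",cv2.resize(np.hstack([a,b]),None,fx=2,fy=2))
E
```

```text
time_s: 4.7
ee_pos: [594.0, -40.6, 306.8]
ee_rot: [-179.7, -0.5, 72.7]
force: [0.6, 0.1, -0.2]
gripper_width: 0.9
t 4.7 pos [594.  -40.6 306.8] rot [-179.7   -0.5   72.7] F [ 0.6  0.1 -0.2] shift cm [-20.69  -2.35   1.51]
```

View pics/p2.png

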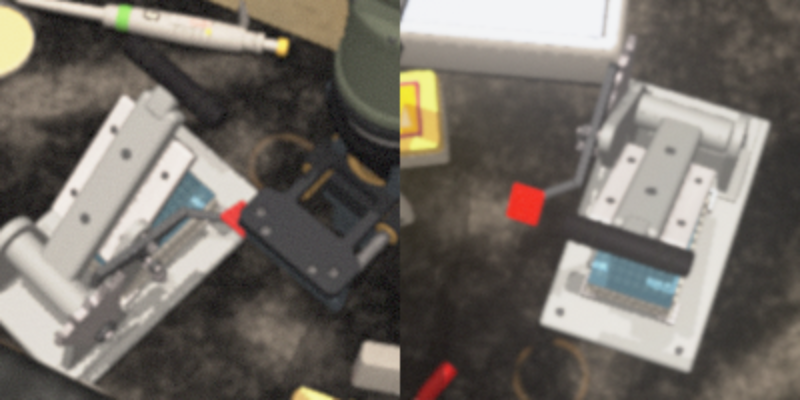

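The side crop shows the pad lower and still in place. In the top view it has moved from (260.5,175.4) to about (263.5,182.5). I'll check that against the thrown-off position and re-measure the handle.

```bash
python3 - <<'E'
from h import *
from workcell import viewer
im=viewer.grab_frame("top")["color"].astype(int); m=(im[:,:,0]>150)&(im[:,:,1]<80)&(im[:,:,2]<80); z=np.zeros_like(m); z[160:205,240:285]=1
print("pad now",np.argwhere(m&z).mean(0)[::-1])
for th in (0,.15,.3,.42):
    dx=-72*np.cos(th)-24*np.sin(th)+72; dz=24*np.cos(th)-72*np.sin(th)-24
    print(th,dz,proj("top",[563+.955*dx,-140.5-.296*dx,181+dz])[0].round(1))
# handle: dark line ends, both views
H=tri((307,223),(318,202.5)); print("handle tri",H)
E
python3 go.py 514 -228 300
```

```text
pad now [262.3973064  181.52525253]
0 0.0 [260.7 175. ]
0.15 -11.02903966763413 [261.  178.4]
0.3 -22.3493791406019 [261.6 180.8]
0.42 -31.44461805279365 [262.3 182. ]
handle tri [ 507.07101688 -231.0712265   215.64818623]
t 4.85 pos [592.9 -43.8 306.5] rot [-179.6   -0.4   72.5] F [-0.6 -0.4  1. ] shift cm [-19.95  -1.97   0.53]
```

The pad is at (262.4,181.5), against a prediction of (262.3,182.0) at 0.42 rad, so the pawl is thrown off. Next I move over the handle.

```bash
python3 -m jog '[[[-5,-0.5,0],0,0],[[-5,-0.5,0],0,0],[[-5,-0.6,0],0,0],[[-5,-0.6,0],0,0],[[0,0,0],0,0]]'; python3 go.py 510 -231 260
```

```text
time_s: 5.48
ee_pos: [506.2, -238.6, 303.2]
ee_rot: [-179.5, -0.2, 72.1]
force: [-0.7, -0.5, 0.3]
gripper_width: 0.5
t 5.47 pos [ 506.2 -238.6  303.2] rot [-179.5   -0.2   72.1] F [-0.7 -0.5  0.3] shift cm [0.82 0.16 4.32]
```

```bash
python3 -m jog '[[[0.4,0.1,2],0,0],[[0.4,0,1.5],0,0],[[0,0,0.8],0,0]]'; python3 -m jog '[[[0,0,0.7],0,0],[[0,-0.2,0.7],0,0]]'; python3 go.py 500 -228 235
```

```text
time_s: 5.85
ee_pos: [509.0, -232.0, 259.2]
ee_rot: [-179.6, -0.3, 71.9]
force: [0.4, -0.5, 0.0]
gripper_width: 0.1
time_s: 6.1
ee_pos: [502.2, -229.5, 247.2]
ee_rot: [-178.9, -0.2, 72.0]
force: [-10.8, 2.4, 14.5]
gripper_width: 0.6
t 6.1 pos [ 502.2 -229.5  247.2] rot [-178.9   -0.2   72. ] F [-10.8   2.4  14.5] shift cm [ 0.07 -0.23  1.23]
```

Side force is -10.8 N in x, more than expected, which suggests the tips are on the front flank of the bar. I'll back off a little and look.

```bash
python3 -m jog '[[[0,0,-1],0,0],[[0,0,-1],0,0],[[0,0,0],0,0]]'
python3 - <<'E'
from h import *
from workcell import viewer,telemetry
s=telemetry.state(); tip=s["ee_pos"]-[0,0,19]; print(tip)
o=[]
for n,(x,y) in(("side",(220,150)),("top",(230,100))):
    im=viewer.grab_frame(n)["color"][:,:,::-1].copy(); u=proj(n,tip)[0]; print(n,u)
    c=cv2.resize(im[y:y+160,x:x+160],None,fx=2.5,fy=2.5,interpolation=cv2.INTER_CUBIC); cv2.circle(c,tuple(int(v) for v in (u-[x,y])*2.5),2,(0,255,0),-1); o.append(c)
cv2.imwrite("pics/p3.png",np.hstack(o))
E
```

```text
time_s: 6.48
ee_pos: [503.6, -229.3, 269.3]
ee_rot: [-179.1, -0.2, 72.0]
force: [-0.3, 0.0, -0.3]
gripper_width: 0.7
[ 503.59185925 -229.3079861   250.25581994]
side [306.68078505 210.42419216]
top [314.29295951 200.47402272]
```

View pics/p3.png

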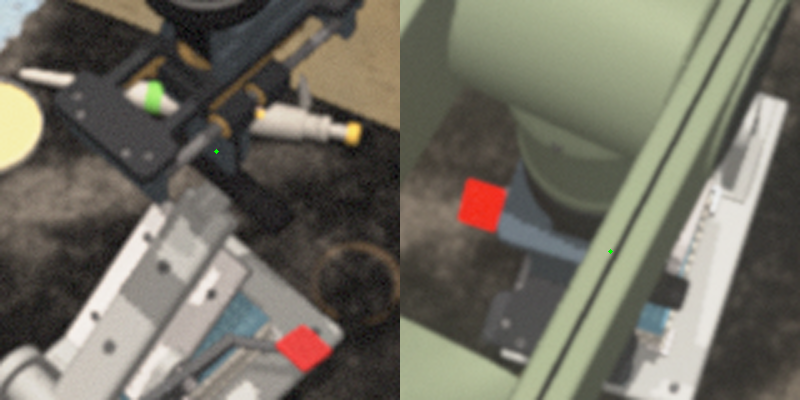

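The finger is above the bar, and the arm has hardly moved. The force (10.8 N rearward and 14.5 N down on the bar) gives only about 4 N along the arc, so pushing straight down just wedged the tip by friction toward the hinge. I'll follow the arc, moving forward as well as down.

```bash
python3 -m jog '[[[0,0.6,1],0,0],[[0,0.2,0.5],0,0]]'; python3 -m jog '[[[0,-0.3,0.6],0,0],[[0,-0.6,0.7],0,0],[[0,-0.6,0.7],0,0]]'; python3 go.py 486 -224 215
```

```text
time_s: 6.82
ee_pos: [510.9, -231.6, 251.6]
ee_rot: [-179.0, -0.2, 72.0]
force: [-0.4, -0.4, -0.6]
gripper_width: 0.3
time_s: 7.2
ee_pos: [496.7, -226.9, 231.0]
ee_rot: [-179.1, -0.2, 72.0]
force: [2.5, -0.4, 2.2]
gripper_width: 0.5
t 7.2 pos [ 496.7 -226.9  231. ] rot [-179.1   -0.2   72. ] F [ 2.5 -0.4  2.2] shift cm [-0.06 -1.09  1.61]
```

It's moving with low force, and the position matches the model at a ≈ 0.59. I'll continue along the arc.

```bash
python3 -m jog '[[[0,-0.45,0.7],0,0],[[0,-0.4,0.7],0,0],[[0,-0.4,0.7],0,0],[[0,-0.35,0.7],0,0],[[0,-0.35,0.7],0,0]]'; python3 go.py 477 -220.7 196
```

```text
time_s: 7.82
ee_pos: [475.2, -219.6, 194.4]
ee_rot: [-179.1, -0.2, 72.0]
force: [1.1, -0.4, 2.3]
gripper_width: 0.5
t 7.83 pos [ 475.2 -219.6  194.4] rot [-179.1   -0.2   72. ] F [ 1.1 -0.4  2.3] shift cm [-0.04  0.2  -0.16]
```

```bash
python3 -m jog '[[[0,-0.2,0.7],0,0],[[0,-0.2,0.7],0,0],[[0,-0.2,0.7],0,0],[[0,-0.2,0.7],0,0],[[0,-0.15,0.7],0,0],[[0,-0.15,0.5],0,0]]'; python3 go.py 462 -216 145
```

```text
time_s: 8.57
ee_pos: [461.0, -214.9, 150.7]
ee_rot: [-178.7, -0.2, 72.0]
force: [-1.3, 0.1, 3.6]
gripper_width: 0.3
t 8.57 pos [ 461.  -214.9  150.7] rot [-178.7   -0.2   72. ] F [-1.3  0.1  3.6] shift cm [-0.07  0.14  0.57]
```

```bash
python3 -m jog '[[[0,0,0.7],0,0],[[0,0,0.7],0,0],[[0,0,0.7],0,0]]'; python3 -m jog '[[[0,0,0.7],0,0],[[0,0,0.6],0,0]]'; python3 -m jog '[[[0,0,0.6],0,0],[[0,0,0.6],0,0]]'; python3 go.py 459 -215 113
```

```text
time_s: 8.95
ee_pos: [459.7, -214.5, 129.1]
ee_rot: [-178.6, -0.2, 72.0]
force: [-5.5, 2.6, 10.9]
gripper_width: 0.7
time_s: 9.2
ee_pos: [458.3, -214.0, 116.5]
ee_rot: [-178.5, -0.2, 72.1]
force: [-3.3, 1.6, 10.3]
gripper_width: 0.4
time_s: 9.45
ee_pos: [458.1, -214.0, 112.3]
ee_rot: [-178.5, -0.2, 72.1]
force: [-15.1, 7.4, 63.8]
gripper_width: 0.4
t 9.45 pos [ 458.1 -214.   112.3] rot [-178.5   -0.2   72.1] F [-15.1   7.4  63.8] shift cm [-0.07  0.12 -0.08]
```

Solid stop reached at TCP z 112.3, where the model gives 113 for the arm fully down. I'll hold briefly, then retreat and check.

```bash
python3 -m jog '[[[0,0,0.1],0,0],[[0,0,-0.3],0,0],[[0,0,-3],0,0],[[0,0,-5],0,0],[[0,0,-6],0,0],[[0,0,-4],0,0],[[-6,0,0],0,0],[[-6,0,0],0,0],[[-6,0,0],0,0],[[-6,0,0],0,0]]'; python3 -m jog '[[[-6,0,0],0,0],[[-6,0,0],0,0],[[0,0,0],0,0]]'
python3 - <<'E'
from h import *
from workcell import viewer
o=[]
q=(563.9,-247.7)
for n,(x,y) in(("side",(200,150)),("top",(170,100))):
    im=viewer.grab_frame(n)["color"][:,:,::-1].copy()
    cv2.imwrite(f"pics/{n}9.png",im)
    for yy in(-52,52): 
        u=proj(n,[q[0]-.955*110+.296*yy,q[1]+.296*110+.955*yy,83])[0]; cv2.circle(im,tuple(int(v) for v in u),1,(0,255,0),-1)
    if n=="top":
        m=(im[:,:,2]>150)&(im[:,:,1]<80)&(im[:,:,0]<80); z=np.zeros_like(m); z[160:205,240:285]=1; print("pad",np.argwhere(m&z).mean(0)[::-1])
    o.append(cv2.resize(im[y:y+260,x:x+200],None,fx=2,fy=2))
cv2.imwrite("pics/p4.png",np.hstack(o))
E
```

```text
time_s: 10.7
ee_pos: [394.0, -449.5, 296.6]
ee_rot: [-179.1, -0.2, 72.6]
force: [1.1, -0.4, 0.0]
gripper_width: 0.3
time_s: 11.08
ee_pos: [355.7, -572.6, 291.1]
ee_rot: [-179.1, -0.2, 72.3]
force: [-0.1, 0.5, 1.3]
gripper_width: 0.4
pad [262.41016949 181.4779661 ]
```

View pics/p4.png

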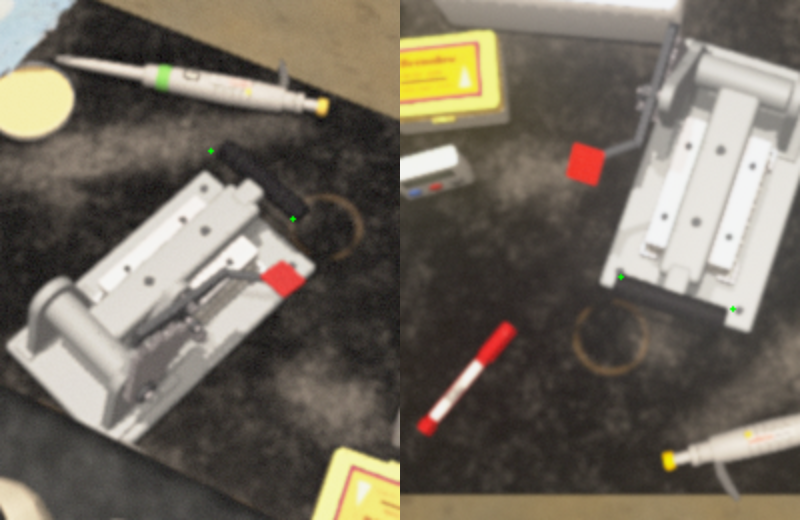

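Both views show the arm flat with the handle at its arm-down position. The pad is at (262.4,181.5), still thrown off, and the marker, pipette, petri dish and timer are in place. I'm handing in.

```bash
python3 -c "from workcell import job_done; print(job_done())"
```

```text
the job is handed in; nothing more can be done
None
```

I threw the pawl off with the shut fingers, pushed the arm down along its arc to the solid stop, and handed the job in at about 11 s. No verdict was reported.

**Pawl:** In the top view the pad is at (262.4, 181.5) px, against (262.3, 182.0) predicted for 0.42 rad. It was the same before and after the arm push, so the pawl is still thrown off.

**Arm and mat:** The tool stopped at z 112.3 mm, where the model gives 113 mm for the arm fully down. The handle in both views is within a few pixels of its arm-down position. I could not see the mat itself under the platen, so "fully home" is inferred from that stop.

**Surroundings:** The marker, pipette, petri dish and timer look unmoved by eye in the final pictures, and the gripper is well clear of everything.

**What did not go as planned:**
- **First handle push:** Going straight down wedged the tips by friction, with about 15 N up and 11 N sideways. I backed off and followed the arc instead.
- **End stop:** The last push rose to about 64 N on the fingers, well above the 5–8 N needed but under the 120 N wrist limit.

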